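Seat the crank lid on the spice mill's hidden square spindle and wind it

TASK

Fit the loose crank lid on the hand spice mill: feel for the square spindle hidden in its mouth until the socket drops over it, then push the lid fully home onto the rim, all with light pressure, never forcing the spindle down on its spring. Then wind the crank clockwise (seen from above) one full turn to run the burrs through, let go, and leave the lid fully seated. Leave the other things on the shelf alone.

Things in the scene. Friction and masses are not known exactly. Their poses are not given: they have to be found in the camera images.
- mill: Hand spice mill, fixed to the shelf by its black suction foot (110 mm across, 24 mm high). Above it a glass catch jar and a round steel body, 60 mm across, open at the top, 140 mm high in all. Origin at the centre of its underside, z up. Its yaw tells nothing of the spindle's.
- mill_mouth (a point): Centre of the mill's open mouth, level with the bevelled rim (60 mm across outside, 140 mm above the shelf), z up. On its axis, inside, stands the square steel spindle, 15 mm across flats, at an unknown angle (repeats every 90 degrees): its round cone nose ends 4 mm below the rim, the square begins 8 mm below it. Two sprung balls in its flats hold the lid on.
- crank: Loose crank lid, 0.3 kg, standing on its skirt: a round steel lid 69 mm across, 30 mm high; its bell-mouthed skirt (61.8 mm inside) slips over the mill's mouth. On top a flat arm (16 mm wide, top face at 36 mm) runs along +x to the knob. Origin: centre of the skirt's lower edge, z up along the axis. Fully home, the lid rests on the rim, origin 24 mm below the mouth.
- crank_socket (a point): Mouth of the square socket (15.8 mm across flats, sides along the crank's x and y) under the lid, on its axis, 2 mm above the skirt's edge. If the square does not line up, the socket stops on its corners, about 14 mm short of home; lined up (within about 5 degrees) it sinks until 5 mm short, where the balls hold it, and goes home with a push of 4 to 12 N.
- crank_grip (a point): Point on the crank's axis inside the square boss on top of the lid (22 by 22 mm, faces along the crank's x and y, from 36 to 68 mm above the skirt's edge); the point is 54 mm above the skirt's edge, 30 mm above the mill's mouth when home. Axes as the crank's.
- knob_grip (a point): Centre of the crank's round wooden knob (24 mm wide, from 42 to 81 mm above the skirt's edge; this point is at 62 mm), 85 mm from the crank's axis. The knob spins freely on its pin, so it can be held while it goes round.
- mill_burr (a joint): Turn of the mill's burr and spindle since the start (rad, clockwise from above positive, 0 at the start whatever the square's angle). It turns either way without end against about 0.28 N m of friction.
- spindle_give (a joint): How far the mill's spindle is pushed down on its burr spring (m, 0 at rest, downward positive). It yields from about 9 N on, then 8 N per mm. Pushed down over 2 mm (about 25 N), the burrs are damaged.
- gasket_big: Black rubber cooker gasket ring lying flat, 200 mm across, 9 mm high; origin at its centre. Bystander.
- gasket_small: Smaller gasket ring, 168 mm across, lying inside the big one. Bystander.
- whistle_mid (a point): Middle of the aluminium whistle weight, 26 mm across, 40 mm high, upright. Bystander.
- katori: Empty steel katori (small bowl), 90 mm across, 36 mm high; origin under its centre. Bystander.
Not all that is in view belongs to the job. What is shaped like the crank but yellow is not meant. There is more than one size of the mill; the one meant has the size given above.

How it is judged (in metres and radians):
On the way, in this order (a step that is already met when the one before it is completed fails the run):
1. the crank lid is seated: socket over the spindle, lid home on the rim, before the burr has been wound (z of crank_grip in the frame of mill_mouth below 0.0325 m and horizontal distance between crank_grip and mill_mouth below 0.005 m and angle between crank_grip's own z axis and vertical below 0.07 rad and value of joint mill_burr below 2 rad), for 0.2 s.
2. the burr has been wound one full turn clockwise (up to 40 degrees short is allowed) (value of joint mill_burr above 5.6 rad), for 0.1 s.
At the end, for the whole second after the job is handed in: The crank lid sits home on the mill's rim (within 2.5 mm of fully down, 5 mm of centre and 4 degrees of level), let go and at rest, and the burr stands at least one full turn clockwise from where it started (40 degrees short is allowed) (value of joint mill_burr above 5.6 rad and velocity of joint mill_burr below 0.1 rad/s and z of crank_grip in the frame of mill_mouth below 0.0325 m and horizontal distance between crank_grip and mill_mouth below 0.005 m and angle between crank_grip's own z axis and vertical below 0.07 rad and linear speed of crank below 0.02 m/s); the robot touches nothing.
It fails at once if the spindle is forced down on its burr spring by more than 2 mm (about 25 N) (value of joint spindle_give above 0.002 m).
It fails at once if a bystander is moved by more than 20 mm (distance of any of gasket_big, gasket_small, whistle_mid, katori from where it was at the start of the episode above 0.02 m).
It also fails if it takes over 72 s, if anything falls off the work surface, if the arm or the gripper's body presses on something with over 40 N, if the wrist force passes 120 N, or if a joint passes its speed limit or range.

ROBOT

A 7-joint arm with a two-finger parallel gripper is mounted at the origin on the work surface. World frame = base frame: x ahead of the robot, y to its left, z up, the work surface at z = 0. Lengths are in m, angles in degrees, forces in N, time in s.
With the tool pointing down it reaches from about 0.425 to 0.875 m from the base axis. Payload 4.7 kg.
Tool frame: the origin (TCP) lies at the very end of the fingers, on their centre line; the grasp point (between the pads) lies 19 mm behind it; z points along the fingers, y is the line along which they close (so a half turn about z gives the same grasp; the last joint's range is limited). The gripper opens to 87 mm and grips with 3 to 60 N. Pads are 19 mm wide; open, the fingers measure 117 mm over their backs; the gripper's body (75 mm by 190 mm) begins 51 mm behind the grasp point.
Start: joints at [73.172, 18.392, -4.016, 83.108, 1.295, 78.541, -3.26], TCP at [0.197, -0.619, 0.223] pointing down, gripper open.
Joint ranges: [-163.93, 163.93], [-17.29, 119.83], [-79.2, 71.16], [3.27, 140.29], [-89.18, 269.18], [5.43, 117.66], [-154.24, 154.24]. Speed limits (degrees/s): [147.25, 147.25, 180, 180, 180, 180, 180].

INTERFACE

Orientations are given as [roll, pitch, yaw] about the fixed x, y, z axes, in that order (R = Rz(yaw) Ry(pitch) Rx(roll)).
In Python, from cell import get_obs, read_camera, sign_off, silhouettes gives the robot as it stands.
- The arm moves only by the tool play_rows, never from a script. Its argument "steps" is a list that holds one entry, the list of rows, each a list of 7 numbers: the shift along the tool's x, y, z in m, then the turn, a rotation vector about the tool's x, y, z in rad, then the finger opening in m, from 0 to 0.087. A call has 1 to 12 rows; each row shifts and turns the commanded pose from where the row before left it, along the tool's axes as they then stand; what a row does not reach is not made up. A row lasts 1/10 s, in which the tool goes at most 50 mm and 8.59 degrees, less where a joint would pass 70% of its speed; a pose out of reach is approached as far as the arm can. A call is refused whole if a number of a shift passes 0.05 or a number of a turn 0.15, either way. A call with a gripper value outside its range is refused whole. The fingers move at their own pace and stop on an object; "force" is the grip in N (left out, the last holds). Time passes only in rows, so rows that do not move let the fingers close. It gives the time, the measured TCP pose, the force, the opening and the grip force at its end, in the units of the state.
- get_obs(): the state, without advancing time (a new reading comes with each control period).
- read_camera(name): name is "scene" or "top" or "wrist"; returns a dict with "frame" (420x560x3 uint8, red, green, blue), "intrinsics" (3x3 intrinsics, pixels), "view" (4x4, takes a point from world to camera coordinates). Camera axes: x right, y up, looking along -z (the intrinsics and any distortion apply to the point x, -y, -z); pixel columns grow to the right and rows downward; lengths in m; the calibration is good to about 2 mm. The wrist camera is an equidistant fisheye: a pixel r from the principal point sees the ray r / f radians off the axis. A picture is of the moment at which its call begins. There is no depth.
- sign_off(): hands the job in; it is judged then, once.
Trained networks look in the newest picture that a camera, given by its name, has taken for a name from the list of things; names that differ only in an ending like _2 or _b are one class to them, and where a whole thing is asked for, a point or a joint stands for the part that bears it (a point fixed in the world has none). Each returns a list of dicts, best first, with "p" (0 to 1); they miss things now and then, are a little off and sometimes report something else, mostly with a low value. They report only what shows in the picture. A call takes as long as a camera call. They do not tell look-alikes from the thing itself.
- silhouettes(camera, name): "pixels" (420x560 bool, what is visible of it) and "extent" ([left, top, right, bottom] in pixels, round what is visible of it).
The state is a dict: "time_s": time; "qpos": joint angles; "joint_velocities": joint speeds; "effort": joint torques, N m; "tool_pos": TCP position; "tool_rot": TCP orientation; "force": force on the tool from outside, world axes, zero at the start; "wrist_torque": the same for the moment, N m; "grip_width": finger opening in m; "grasp_force": force on a finger pad.
Only numpy, scipy, OpenCV 4.12 (cv2) and the standard library are available. Lean on these libraries where they do the work, as an engineer would, in place of code of your own. Each camera call takes 0.05 s, during which the arm holds its last target. There are 200 camera calls.

## Working session

There is one attempt and no reset: what is moved stays moved. The work goes in short steps, Python scripts to look and compute and a tool call to move; the robot and the scene stay as the last step left them, time stands still between calls to the robot, and variables do not carry over. Pictures are saved under pics/ and viewed, at most 10 in all, crops included, and the job is handed in when it is done.

Besides the shell and the picture viewer there is one more tool, called after "Call:" as name(argument=value, ...) on one line, values as JSON. play_rows: Moves the arm, as the interface text tells. Its arguments: {"type":"object","properties":{"steps":{"type":"array","items":{"type":"array","items":{"type":"array","items":{"type":"number"}}}},"force":{"type":"number"}},"required":["steps"]}

```bash
mkdir -p pics
cat > h.py <<'E'
import numpy as np, cv2
from cell import get_obs, read_camera, sign_off, silhouettes
def ray(c,u,v):
    K=np.array(c["intrinsics"]);V=np.array(c["view"]);d=np.array([(u-K[0,2])/K[0,0],-(v-K[1,2])/K[1,1],-1.])
    R=V[:3,:3];o=-R.T@V[:3,3];return o,R.T@d
def at(c,u,v,z):
    o,d=ray(c,u,v);return o+d*(z-o[2])/d[2]
E
python3 - <<'E'
from h import *
ims=[]
for n in ("scene","top"):
    c=read_camera(n);ims.append(c["frame"]);cv2.imwrite(f"pics/{n}.png",cv2.cvtColor(c["frame"],cv2.COLOR_RGB2BGR))
    print(n,np.round(c["intrinsics"],1).tolist(),np.round(c["view"],3).tolist())
    for k in ("mill","crank","knob_grip","gasket_big","katori","whistle_mid"):
        for s in silhouettes(n,k)[:4]: 
            ys,xs=np.nonzero(s["pixels"]);u,v=xs.mean(),ys.mean()
            print(k,round(s["p"],2),s["extent"],round(u),round(v),np.round(at(c,u,v,.03),3))
print(get_obs())
E
```

```text
scene [[433.0, 0.0, 271.2], [0.0, 433.0, 202.8], [0.0, 0.0, 1.0]] [[-0.674, 0.738, -0.005, 0.392], [-0.424, -0.382, 0.821, 0.117], [0.604, 0.555, 0.571, -1.375], [0.0, 0.0, 0.0, 1.0]]
mill 0.79 [317.5, 151.7, 375.5, 242.6] 349 197 [0.284 0.015 0.03 ]
mill 0.56 [305.8, 228.0, 356.3, 306.4] 333 269 [0.543 0.148 0.03 ]
crank 0.78 [218.6, 197.3, 271.2, 236.4] 242 217 [ 0.541 -0.137  0.03 ]
crank 0.57 [264.2, 159.4, 293.7, 205.3] 278 187 [ 0.375 -0.163  0.03 ]
knob_grip 0.67 [329.5, 239.0, 343.4, 245.4] 336 241 [0.459 0.098 0.03 ]
knob_grip 0.66 [259.9, 196.3, 270.8, 211.0] 267 203 [ 0.455 -0.132  0.03 ]
knob_grip 0.56 [271.1, 157.9, 279.4, 172.2] 276 165 [ 0.285 -0.252  0.03 ]
knob_grip 0.4 [345.3, 348.6, 399.3, 396.0] 374 370 [0.698 0.345 0.03 ]
gasket_big 0.86 [97.4, 187.8, 174.2, 233.4] 136 211 [ 0.709 -0.36   0.03 ]
katori 0.6 [343.1, 349.3, 400.2, 396.3] 374 370 [0.698 0.345 0.03 ]
whistle_mid 0.52 [308.3, 225.8, 355.3, 304.6] 333 269 [0.541 0.148 0.03 ]
whistle_mid 0.45 [214.7, 273.5, 226.1, 292.6] 220 284 [ 0.739 -0.002  0.03 ]
top [[420.6, 0.0, 282.8], [0.0, 420.6, 210.2], [0.0, 
[... 849 characters left out ...]
me_s': 0.7, 'qpos': array([73.17103714, 18.39049857, -4.01721214, 83.10644552,  1.29441172,
       78.53908377, -3.26070678]), 'joint_velocities': array([ 0.01498698, -0.0110387 ,  0.00981646,  0.06817519, -0.00924139,
       -0.10380353,  0.00303203]), 'effort': array([ 7.03980822e-04, -4.90945494e+01, -4.02579568e-01, -3.12700117e+01,
       -6.37303549e-02,  3.37381940e-02, -1.41012897e-06]), 'tool_pos': array([ 0.19693929, -0.61949092,  0.22261254]), 'tool_rot': array([1.79990928e+02, 1.66243362e-03, 1.76379661e+01]), 'force': array([0.02092235, 0.97217227, 0.12846503]), 'wrist_torque': array([-0.00857024, -0.03992633, -0.01594757]), 'grasp_force': 0.0, 'grip_width': 0.08685775931974386}
```

```bash
python3 -c "
import cv2
a=cv2.imread('pics/scene.png')[130:410,90:410];cv2.imwrite('pics/s2.png',cv2.resize(a,None,fx=2.1,fy=2.1,interpolation=cv2.INTER_CUBIC))
a=cv2.imread('pics/top.png')[120:330,120:480];cv2.imwrite('pics/t2.png',cv2.resize(a,None,fx=2.2,fy=2.2,interpolation=cv2.INTER_CUBIC))"
```

```text
(no output)
```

View pics/s2.png

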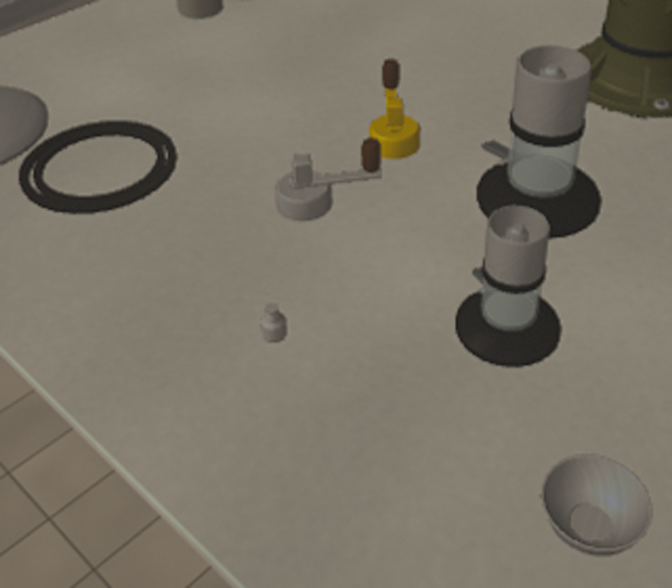

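View pics/t2.png

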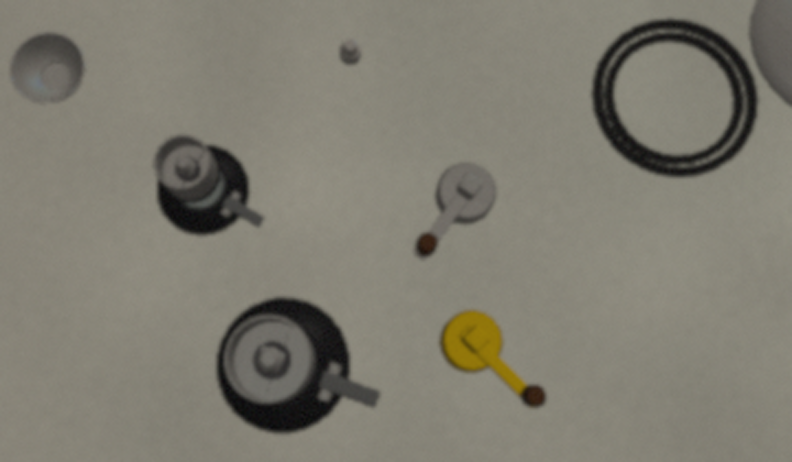

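The small mill (top view px ≈ (205,196)) has a foot about 110 mm across, so it is the one meant. The grey crank has its lid at (332,207) and its knob at (314,231) in the top view. Next I compute positions.

Run:
```python
from h import *
t=read_camera("top");s=read_camera("scene")
T=lambda x,y:(120+x/2.2-.25,120+y/2.2-.25)
S=lambda x,y:(90+x/2.1-.25,130+y/2.1-.25)
print("foot w",np.linalg.norm(at(t,*T(158,190),.012)-at(t,*T(248,190),.012)))
print("lid top T",at(t,*T(466,191),.027),"boss T",at(t,*T(469,184),.068),"knob T",at(t,*T(427,243),.081))
print("boss S",at(s,*S(303,156),.068),"knob S",at(s,*S(371,143),.081))
print("mill nose T",at(t,*T(187,166),.136),"foot T",at(t,*T(203,190),.015),"rim T",at(t,*T(182,166),.14))
print("mill nose S",at(s,*S(518,229),.136),"rim S",at(s,*S(518,224),.14))
# yellow/grey blob-free refinement: foot silhouette
```

```text
foot w 0.10603178693942392
lid top T [ 0.55316504 -0.15267179  0.027     ] boss T [ 0.55226462 -0.15129938  0.068     ] knob T [ 0.48288044 -0.10312382  0.081     ]
boss S [ 0.55164956 -0.15332596  0.068     ] knob S [ 0.49085271 -0.09858007  0.081     ]
mill nose T [0.55266594 0.15196197 0.136     ] foot T [0.55330354 0.15499383 0.015     ] rim T [0.55163107 0.1564036  0.14      ]
mill nose S [0.56288439 0.16080247 0.136     ] rim S [0.56094814 0.1590328  0.14      ]
```

Call:
play_rows(steps=[[[0.04,-0.028,0,0,0,0,0.087],[0.04,-0.028,0,0,0,0,0.087],[0.04,-0.028,0,0,0,0,0.087],[0.04,-0.028,0,0,0,0,0.087],[0.04,-0.028,0,0,0,0,0.087],[0.04,-0.028,0,0,0,0,0.087],[0.04,-0.028,0,0,0,0,0.087],[0.04,-0.028,0,0,0,0,0.087],[0.04,-0.028,0,0,0,0,0.087],[0.04,-0.028,0,0,0,0,0.087],[0.04,-0.028,0,0,0,0,0.087],[0.04,-0.028,0,0,0,0,0.087]]])

```text
time_s: 2.0
tool_pos: [0.5535, -0.1524, 0.223]
tool_rot: [179.9, -0.0, 17.6]
force: [1.1, 0.2, -0.2]
grip_width: 0.0867
grasp_force: 0.0
```

Call:
play_rows(steps=[[[0,0,0,0,0,-0.15,0.087],[0,0,0,0,0,-0.15,0.087],[0,0,0,0,0,-0.15,0.087],[0,0,0,0,0,-0.15,0.087],[0,0,0,0,0,-0.15,0.087],[0,0,0,0,0,-0.15,0.087],[0,0,0,0,0,-0.15,0.087],[0,0,0,0,0,-0.15,0.087],[0,0,0,0,0,-0.15,0.087],[0,0,0,0,0,-0.15,0.087],[0,0,0,0,0,-0.15,0.087],[0,0,0,0,0,-0.15,0.087]]])

```text
time_s: 3.2
tool_pos: [0.5526, -0.1539, 0.2227]
tool_rot: [180.0, 0.0, 121.1]
force: [-0.4, -0.1, 0.8]
grip_width: 0.0868
grasp_force: 0.0
```

Call:
play_rows(steps=[[[0,0,0,0,0,-0.15,0.087],[0,0,0,0,0,-0.15,0.087],[0,0,0,0,0,-0.08,0.087],[0,0,0,0,0,0,0.087],[0,0,0,0,0,0,0.087]]])

```text
time_s: 3.7
tool_pos: [0.5525, -0.1539, 0.2226]
tool_rot: [-180.0, 0.0, 142.4]
force: [1.0, 0.4, -0.5]
grip_width: 0.0869
grasp_force: 0.0
```

```bash
cat >> h.py <<'E'
def wray(c,u,v):
    K=np.array(c["intrinsics"]);V=np.array(c["view"]);a=(u-K[0,2])/K[0,0];b=(v-K[1,2])/K[1,1];r=np.hypot(a,b)+1e-12
    d=np.array([np.sin(r)*a/r,-np.sin(r)*b/r,-np.cos(r)]);R=V[:3,:3];return -R.T@V[:3,3],R.T@d
def wat(c,u,v,z):
    o,d=wray(c,u,v);return o+d*(z-o[2])/d[2]
def rect(c,cx,cy,z,w,px=1.0):
    "orthorectified patch of plane z: image up=+x, left=+y; px mm per pixel"
    V=np.array(c["view"]);K=np.array(c["intrinsics"]);n=int(w/px*1000)
    i,j=np.mgrid[0:n,0:n];P=np.stack([cx+(n/2-i)*px/1e3,cy+(n/2-j)*px/1e3,np.full(i.shape,z)],-1)
    p=P@V[:3,:3].T+V[:3,3];x,y,zz=p[...,0],-p[...,1],-p[...,2]
    th=np.arctan2(np.hypot(x,y),zz);rr=np.hypot(x,y)+1e-12
    return cv2.remap(cv2.cvtColor(c["frame"],cv2.COLOR_RGB2BGR),(K[0,0]*th*x/rr+K[0,2]).astype('f'),(K[1,1]*th*y/rr+K[1,2]).astype('f'),cv2.INTER_CUBIC)
E
python3 - <<'E'
from h import *
o=get_obs();print(o["time_s"],o["tool_pos"],o["tool_rot"],o["qpos"],o["force"])
c=read_camera("wrist")
f=cv2.cvtColor(c["frame"],cv2.COLOR_RGB2BGR)
a=rect(c,.53,-.14,.068,.2,.5)
cv2.imwrite("pics/w1.png",np.hstack([cv2.resize(f,(390,292)),np.zeros((292,10,3),np.uint8),cv2.resize(a,(292,292))]) if 0 else a)
cv2.imwrite("pics/w1f.png",f)
E
```

```text
3.7 [ 0.55252829 -0.15394362  0.22260449] [-1.79996597e+02  1.03711488e-02  1.42412608e+02] [ 48.5056556   12.73374295 -40.94502609  93.16972719   8.52434797
  77.27378341  58.78813448] [ 0.96828647  0.43995256 -0.46558114]
```

View pics/w1.png

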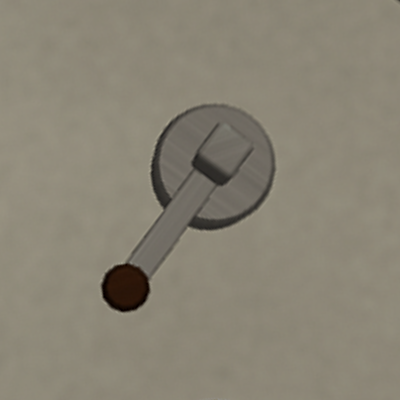

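The boss top is centred at about (223,154) in the patch, i.e. world (0.553, −0.1515), with the arm at about 143°. This agrees with the overhead estimate. Descend and grip.

Call:
play_rows(steps=[[[0.001,0.002,0.03,0,0,-0.01,0.087],[0,0,0.035,0,0,0,0.087],[0,0,0.035,0,0,0,0.087],[0,0,0.035,0,0,0,0.087],[0,0,0.03,0,0,0,0.087],[0,0,0.012,0,0,0,0.087],[0,0,0.0065,0,0,0,0.087],[0,0,0,0,0,0,0.022],[0,0,0,0,0,0,0.01],[0,0,0,0,0,0,0.01],[0,0,0,0,0,0,0.01],[0,0,0,0,0,0,0.01]]], force=30)

```text
time_s: 4.95
tool_pos: [0.5534, -0.1518, 0.0397]
tool_rot: [180.0, 0.1, 143.1]
force: [-0.0, 0.9, -0.4]
grip_width: 0.0548
grasp_force: 0.0
```

Call:
play_rows(steps=[[[0,0,0,0,0,0,0.01],[0,0,0,0,0,0,0.01],[0,0,0,0,0,0,0.01],[0,0,0,0,0,0,0.01]]])

```text
time_s: 5.35
tool_pos: [0.5529, -0.1516, 0.039]
tool_rot: [-180.0, -0.0, 143.1]
force: [0.6, -0.2, -0.3]
grip_width: 0.0229
grasp_force: 0.0
```

Call:
play_rows(steps=[[[0,0,0,0,0,0,0.01],[0,0,0,0,0,0,0.01],[0,0,-0.02,0,0,0,0.01],[0,0,-0.03,0,0,0,0.01],[0,0,-0.05,0,0,0,0.01],[0,0,-0.05,0,0,0,0.01],[0,0,-0.04,0,0,0,0.01],[0,0,-0.01,0,0,0,0.01]]])

```text
time_s: 6.15
tool_pos: [0.5552, -0.1517, 0.2439]
tool_rot: [179.9, 0.4, 143.1]
force: [0.4, 0.2, -1.9]
grip_width: 0.0221
grasp_force: 29.9
```

Call:
play_rows(steps=[[[0.01,0.015,0,0,0,0,0.01],[0.022,0.03,0,0,0,0,0.01],[0.022,0.03,0,0,0,0,0.01],[0.022,0.03,0,0,0,0,0.01],[0.022,0.03,0,0,0,0,0.01],[0.022,0.03,0,0,0,0,0.01],[0.01,0.015,0,0,0,0,0.01],[0,0,0,0,0,0,0.01],[0,0,0,0,0,0,0.01]]])

```text
time_s: 7.05
tool_pos: [0.5555, 0.071, 0.2367]
tool_rot: [-179.8, -0.2, 143.2]
force: [-0.3, -1.6, -3.2]
grip_width: 0.0217
grasp_force: 29.9
```

Run:
```python
from h import *
o=get_obs();print(o["time_s"],o["tool_pos"],o["tool_rot"],o["qpos"],o["force"],o["grip_width"],o["grasp_force"])
c=read_camera("wrist");V=np.array(c["view"]);print("cam",-V[:3,:3].T@V[:3,3])
f=cv2.cvtColor(c["frame"],cv2.COLOR_RGB2BGR)
a=rect(c,.556,.156,.14,.13,.333)
cv2.imwrite("pics/w2.png",np.hstack([f[:390],a]))
```

```text
7.05 [0.55550119 0.07098516 0.23666486] [-1.79844459e+02 -1.68116932e-01  1.43231745e+02] [ 33.32223726  12.07389915 -49.27445701  93.43029345   9.25555467
  78.99529507  36.096526  ] [-0.29366989 -1.59248619 -3.20189598] 0.021690098205749835 29.868883369490504
cam [0.49153546 0.12107778 0.40075495]
```

View pics/w2.png

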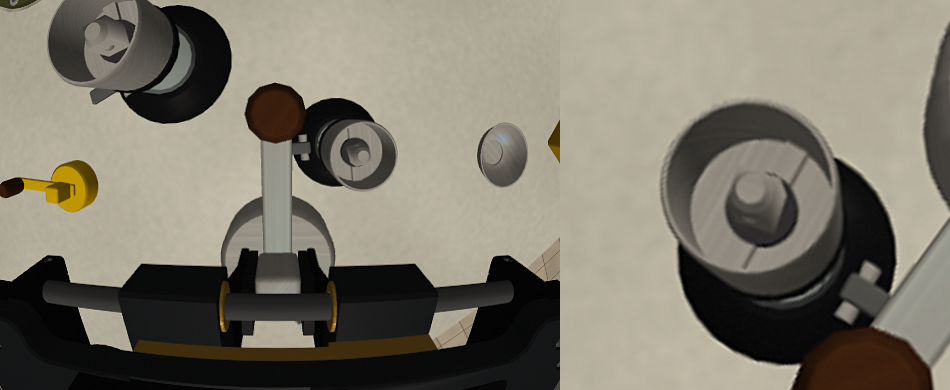

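The rim shows at about x 660–838, y 102–280 in the joined picture, so the mouth is near (0.557, 0.158). The square spindle can be seen, so I zoom in on it for centre and angle.

Run:
```python
from h import *
c=read_camera("wrist")
a=rect(c,.557,.158,.14,.072,.12);cv2.circle(a,(300,300),250,(0,0,255),1)
b=rect(c,.557,.158,.132,.04,.0667);
cv2.imwrite("pics/w3.png",np.hstack([cv2.resize(a,(400,400)),cv2.resize(b,(400,400))]))
```

```text
(no output)
```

View pics/w3.png

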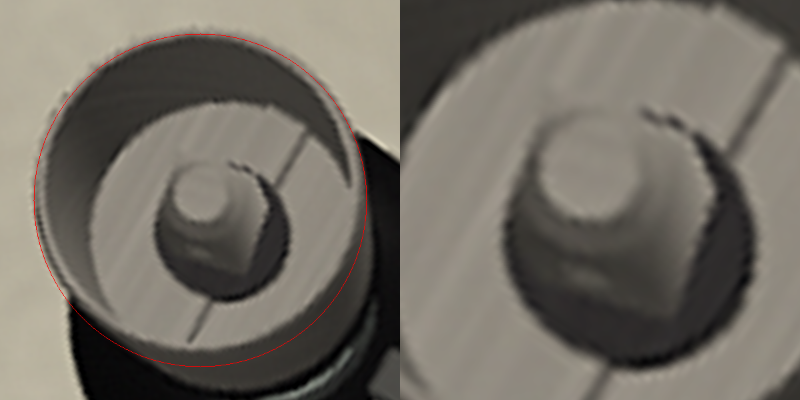

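Rim centre is about (0.558, 0.158). The square's edges lie at −20° (mod 90), so crank yaw 160° lines up: turn about +17° and move over the mouth.

Call:
play_rows(steps=[[[0.007,0.01,0,0,0,0,0.01],[0.015,0.021,0,0,0,0,0.01],[0.015,0.021,0,0,0,0,0.01],[0.009,0.013,0,0,0,0,0.01],[0.004,0.006,0,0,0,0,0.01],[0,0,0.012,0,0,-0.1,0.01],[0,0,0.012,0,0,-0.1,0.01],[0,0,0.012,0,0,-0.095,0.01],[0,0,0,0,0,0,0.01],[0,0,0,0,0,0,0.01],[0,0,0,0,0,0,0.01]]])

```text
time_s: 8.25
tool_pos: [0.5602, 0.157, 0.2038]
tool_rot: [180.0, 0.1, 159.9]
force: [-0.3, 0.0, -3.0]
grip_width: 0.022
grasp_force: 29.9
```

Run:
```python
from h import *
o=get_obs();print(o["time_s"],o["tool_pos"],o["tool_rot"],o["qpos"],o["force"],o["wrist_torque"],o["grasp_force"])
```

```text
8.25 [0.56018034 0.15696546 0.20376528] [1.79975191e+02 5.76801035e-02 1.59879881e+02] [ 26.44263909  17.6211148  -53.52240912  93.29734136  14.52936292
  76.38196793  40.6479521 ] [-0.30930722  0.01035073 -2.9788601 ] [ 0.03761261 -0.15298089  0.02576762] 29.869116637855768
```

Call:
play_rows(steps=[[[0.0024,0,0.01,0,0,0,0.01],[0,0,0.008,0,0,0,0.01],[0,0,0.004,0,0,0,0.01],[0,0,0.003,0,0,0,0.01],[0,0,0.002,0,0,0,0.01],[0,0,0.002,0,0,0,0.01],[0,0,0,0,0,0,0.01],[0,0,0,0,0,0,0.01]]])

```text
time_s: 9.05
tool_pos: [0.5574, 0.1581, 0.1741]
tool_rot: [180.0, 0.0, 160.0]
force: [1.1, 0.9, -2.7]
grip_width: 0.0216
grasp_force: 29.9
```

Call:
play_rows(steps=[[[0,0,0.0015,0,0,0,0.01],[0,0,0.0015,0,0,0,0.01],[0,0,0.001,0,0,0,0.01],[0,0,0,0,0,0,0.01]]])

```text
time_s: 9.45
tool_pos: [0.5566, 0.1581, 0.1695]
tool_rot: [-180.0, -0.1, 160.0]
force: [-3.4, -0.8, -3.3]
grip_width: 0.022
grasp_force: 29.9
```

Call:
play_rows(steps=[[[0.001,0,0.001,0,0,0,0.01],[0,0,0.001,0,0,0,0.01],[0,0,0.001,0,0,0,0.01],[0,0,0,0,0,0,0.01]]])

```text
time_s: 9.85
tool_pos: [0.5564, 0.1583, 0.1668]
tool_rot: [-180.0, -0.0, 160.0]
force: [-2.0, 0.2, -2.0]
grip_width: 0.0219
grasp_force: 29.9
```

Call:
play_rows(steps=[[[0.0003,0,0.001,0,0,0,0.01],[0,0,0.001,0,0,0,0.01],[0,0,0.001,0,0,0,0.01],[0,0,0,0,0,0,0.01]]])

```text
time_s: 10.25
tool_pos: [0.5562, 0.1583, 0.1638]
tool_rot: [-180.0, 0.0, 160.0]
force: [-1.3, -0.9, -2.2]
grip_width: 0.0219
grasp_force: 29.9
```

Call:
play_rows(steps=[[[0.0003,0,0.001,0,0,0,0.01],[0,0,0.001,0,0,0,0.01],[0,0,0.001,0,0,0,0.01],[0,0,0.0005,0,0,0,0.01],[0,0,0,0,0,0,0.01]]])

```text
time_s: 10.75
tool_pos: [0.556, 0.1584, 0.1604]
tool_rot: [-180.0, 0.0, 160.0]
force: [-0.5, 0.6, -3.2]
grip_width: 0.022
grasp_force: 29.9
```

Call:
play_rows(steps=[[[0,0,0.0005,0,0,0,0.01],[0,0,0.0005,0,0,0,0.01],[0,0,0,0,0,0,0.01]]])

```text
time_s: 11.05
tool_pos: [0.556, 0.1584, 0.1595]
tool_rot: [-180.0, 0.0, 160.0]
force: [-0.9, -0.8, -2.5]
grip_width: 0.0218
grasp_force: 29.9
```

Call:
play_rows(steps=[[[0,0,0.0005,0,0,0,0.01],[0,0,0.0005,0,0,0,0.01],[0,0,0,0,0,0,0.01]]])

```text
time_s: 11.35
tool_pos: [0.5559, 0.1585, 0.1587]
tool_rot: [-180.0, 0.0, 160.0]
force: [-2.1, -0.7, 0.3]
grip_width: 0.0213
grasp_force: 29.9
```

Call:
play_rows(steps=[[[0,0,0.0005,0,0,0,0.01],[0,0,0.0005,0,0,0,0.01],[0,0,0,0,0,0,0.01]]])

```text
time_s: 11.65
tool_pos: [0.556, 0.1585, 0.1578]
tool_rot: [-180.0, 0.0, 160.0]
force: [-2.6, -1.8, 2.5]
grip_width: 0.0217
grasp_force: 29.9
```

Call:
play_rows(steps=[[[0,0,0.0005,0,0,0,0.01],[0,0,0.0005,0,0,0,0.01],[0,0,0,0,0,0,0.01]]])

```text
time_s: 11.95
tool_pos: [0.5559, 0.1585, 0.1559]
tool_rot: [180.0, -0.0, 160.0]
force: [-0.9, -1.0, -2.8]
grip_width: 0.0216
grasp_force: 29.9
```

Call:
play_rows(steps=[[[0,0,0.0005,0,0,0,0.01],[0,0,0.0005,0,0,0,0.01],[0,0,0,0,0,0,0.01]]])

```text
time_s: 12.25
tool_pos: [0.5558, 0.1583, 0.1552]
tool_rot: [-180.0, -0.0, 160.0]
force: [-0.7, -2.1, -2.1]
grip_width: 0.0221
grasp_force: 29.9
```

Call:
play_rows(steps=[[[0,0,0.0005,0,0,0,0.01],[0,0,0.0005,0,0,0,0.01],[0,0,0,0,0,0,0.01]]])

```text
time_s: 12.55
tool_pos: [0.5559, 0.1585, 0.155]
tool_rot: [-180.0, 0.0, 160.0]
force: [-2.7, -1.6, 3.2]
grip_width: 0.0219
grasp_force: 29.9
```

Home: TCP is at z = 0.155 as predicted, resting on the rim with about 6 N. Now wind clockwise.

Call:
play_rows(steps=[[[0,0,0,0,0,0.05,0.01],[0,0,0,0,0,0.1,0.01],[0,0,0,0,0,0.13,0.01],[0,0,0,0,0,0.13,0.01],[0,0,0,0,0,0.13,0.01],[0,0,0,0,0,0.13,0.01],[0,0,0,0,0,0.13,0.01],[0,0,0,0,0,0.13,0.01],[0,0,0,0,0,0.13,0.01],[0,0,0,0,0,0.1,0.01],[0,0,0,0,0,0.05,0.01],[0,0,0,0,0,0,0.01]]])

```text
time_s: 13.75
tool_pos: [0.5576, 0.1597, 0.1551]
tool_rot: [179.7, -0.1, 90.7]
force: [4.1, 1.3, -2.2]
grip_width: 0.0218
grasp_force: 29.9
```

Run:
```python
from h import *
o=get_obs();print(o["qpos"],o["wrist_torque"])
```

```text
[ 16.8855695   16.50115874 -41.54976243  97.49287868  11.55200319
  70.10418248 -26.64838029] [ 0.31966644 -1.03639646  0.25300235]
```

Call:
play_rows(steps=[[[-0.001,-0.001,0,0,0,0.05,0.01],[0,0,0,0,0,0.1,0.01],[0,0,0,0,0,0.12,0.01],[0,0,0,0,0,0.12,0.01],[0,0,0,0,0,0.12,0.01],[0,0,0,0,0,0.12,0.01],[0,0,0,0,0,0.12,0.01],[0,0,0,0,0,0.1,0.01],[0,0,0,0,0,0.05,0.01],[0,0,0,0,0,0,0.01]]])

```text
time_s: 14.75
tool_pos: [0.5589, 0.1586, 0.1553]
tool_rot: [179.8, -0.5, 39.2]
force: [10.6, 2.2, -6.4]
grip_width: 0.0219
grasp_force: 30.0
```

Run:
```python
from h import *
o=get_obs();print(o["tool_rot"],o["qpos"],o["wrist_torque"])
```

```text
[179.8006998   -0.50707278  39.17903161] [ 11.24638363  15.0234469  -34.43604296  97.78504718   9.05377086
  69.42187932 -76.21309827] [ 0.43801036 -2.31395573  0.24772734]
```

The hold is about 1.7 mm off axis along tool x, so I relieve the side load and carry on.

Call:
play_rows(steps=[[[0.003,0.001,0.0005,0,0,0,0.01],[0,0.0002,0,0,0,0.08,0.01],[0,0.0002,0,0,0,0.12,0.01],[0,0.0002,0,0,0,0.12,0.01],[0,0.0002,0,0,0,0.12,0.01],[0,0.0002,0,0,0,0.12,0.01],[0,0.0002,0,0,0,0.12,0.01],[0,0.0002,0,0,0,0.12,0.01],[0,0.0002,0,0,0,0.12,0.01],[0,0.0002,0,0,0,0.1,0.01],[0,0,0,0,0,0,0.01],[0,0,0,0,0,0,0.01]]])

```text
time_s: 15.95
tool_pos: [0.5601, 0.1566, 0.1551]
tool_rot: [-179.9, -0.2, -19.2]
force: [5.3, -1.1, 2.1]
grip_width: 0.0216
grasp_force: 29.9
```

Run:
```python
from h import *
o=get_obs();print(o["tool_rot"],o["qpos"],o["wrist_torque"])
```

```text
[-179.92864125   -0.2142036   -19.18016662] [   5.07903833   14.28671612  -26.99536693   97.63757061    6.9581956
   69.50676734 -132.79794033] [-0.39217853 -1.12333724  0.14555358]
```

Call:
play_rows(steps=[[[0,0,0,0,0,0,0.06],[0,0,0,0,0,0,0.06],[0,0,0,0,0,0,0.06],[0,0,0,0,0,0,0.06],[0,0,0,0,0,0,0.06],[0,0,-0.02,0,0,0,0.06],[0,0,-0.04,0,0,0,0.06],[0,0,0,0,0,-0.15,0.06],[0,0,0,0,0,-0.15,0.06],[0,0,0,0,0,-0.15,0.06],[0,0,0,0,0,-0.15,0.06],[0,0,0,0,0,-0.15,0.06]]])

```text
time_s: 17.15
tool_pos: [0.5581, 0.157, 0.2139]
tool_rot: [-180.0, 0.0, 24.0]
force: [0.1, -0.1, 0.0]
grip_width: 0.0599
grasp_force: 0.0
```

Call:
play_rows(steps=[[[0,0,0,0,0,-0.15,0.06],[0,0,0,0,0,-0.15,0.06],[0,0,0,0,0,-0.15,0.06],[0,0,0,0,0,-0.15,0.06],[0,0,0,0,0,-0.15,0.06],[0,0,0,0,0,-0.15,0.06],[0,0,0,0,0,-0.15,0.06],[0,0,0,0,0,-0.15,0.06],[0,0,0,0,0,-0.15,0.06],[0,0,0,0,0,-0.15,0.06],[0,0,0,0,0,-0.15,0.06],[0,0,0,0,0,-0.15,0.06]]])

```text
time_s: 18.35
tool_pos: [0.5581, 0.157, 0.2139]
tool_rot: [-180.0, -0.0, 127.2]
force: [0.0, -0.4, -0.0]
grip_width: 0.0601
grasp_force: 0.0
```

Call:
play_rows(steps=[[[0,0,0,0,0,-0.15,0.06],[0,0,0,0,0,-0.15,0.06],[0,0,0,0,0,-0.15,0.06],[0,0,0,0,0,-0.12,0.06],[0,0,0,0,0,0,0.06],[0,0,0,0,0,0,0.06]]])

```text
time_s: 18.95
tool_pos: [0.5582, 0.1569, 0.2139]
tool_rot: [-180.0, -0.0, 159.3]
force: [-0.7, -0.1, 0.5]
grip_width: 0.0598
grasp_force: 0.0
```

Run:
```python
from h import *
o=get_obs();print(o["tool_pos"],o["tool_rot"],o["qpos"],o["force"])
c=read_camera("wrist")
a=rect(c,.558,.158,.184,.24,.6)
f=cv2.cvtColor(c["frame"],cv2.COLOR_RGB2BGR)
cv2.imwrite("pics/w4.png",np.hstack([f[:400,:390],a]))
```

```text
[0.55816214 0.15692987 0.21394576] [-1.79993081e+02 -1.71443989e-02  1.59278244e+02] [ 22.52417706  15.4870448  -48.14670031  92.81302001  11.77069639
  76.99944665  42.0234578 ] [-0.67524261 -0.14663587  0.54414395]
```

View pics/w4.png

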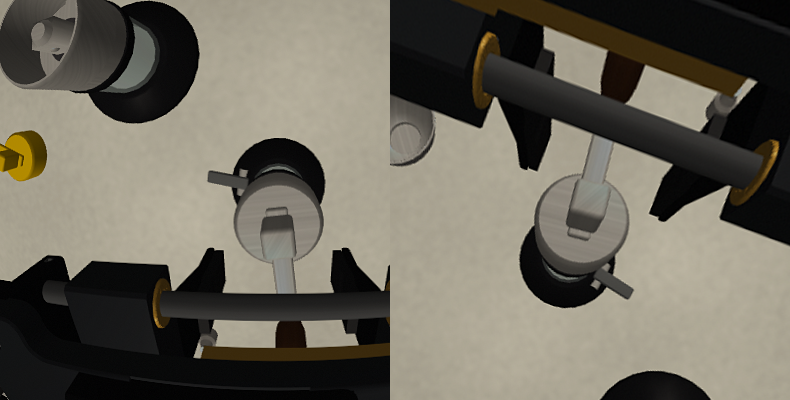

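The lid sits level on the mill with its arm now toward +x (boss at (583,205) in the picture). Regrip and wind the second half.

Call:
play_rows(steps=[[[0,0.0007,0.03,0,0,0,0.06],[0,0,0.02,0,0,0,0.06],[0,0,0.008,0,0,0,0.06],[0,0,0,0,0,0,0.03],[0,0,0,0,0,0,0.01],[0,0,0,0,0,0,0.01],[0,0,0,0,0,0,0.01],[0,0,0,0,0,0,0.01],[0,0,0,0,0,0,0.01],[0,0,0,0,0,0,0.01],[0,0,0,0,0,0,0.01]]])

```text
time_s: 20.1
tool_pos: [0.5585, 0.1574, 0.1564]
tool_rot: [-180.0, 0.0, 159.4]
force: [-1.3, -0.8, 4.1]
grip_width: 0.0227
grasp_force: 28.5
```

Call:
play_rows(steps=[[[0,0,0.001,0,0,0.03,0.01],[0,0,0,0,0,0.08,0.01],[0,0,0,0,0,0.12,0.01],[0,0,0,0,0,0.12,0.01],[0,0,0,0,0,0.12,0.01],[0,0,0,0,0,0.12,0.01],[0,0,0,0,0,0.12,0.01],[0,0,0,0,0,0.12,0.01],[0,0,0,0,0,0.12,0.01],[0,0,0,0,0,0.1,0.01],[0,0,0,0,0,0.05,0.01],[0,0,0,0,0,0,0.01]]])

```text
time_s: 21.3
tool_pos: [0.5585, 0.1573, 0.1562]
tool_rot: [180.0, 0.1, 96.4]
force: [-4.2, -2.3, 8.1]
grip_width: 0.0227
grasp_force: 29.1
```

Call:
play_rows(steps=[[[0,0,0,0,0,0.06,0.01],[0,0,0,0,0,0.1,0.01],[0,0,0,0,0,0.12,0.01],[0,0,0,0,0,0.12,0.01],[0,0,0,0,0,0.12,0.01],[0,0,0,0,0,0.12,0.01],[0,0,0,0,0,0.12,0.01],[0,0,0,0,0,0.12,0.01],[0,0,0,0,0,0.12,0.01],[0,0,0,0,0,0.1,0.01],[0,0,0,0,0,0.05,0.01],[0,0,0,0,0,0,0.01]]])

```text
time_s: 22.5
tool_pos: [0.5582, 0.1572, 0.1563]
tool_rot: [179.9, 0.1, 30.5]
force: [-5.4, -1.2, 8.5]
grip_width: 0.0224
grasp_force: 29.1
```

Call:
play_rows(steps=[[[0,0,0,0,0,0.06,0.01],[0,0,0,0,0,0.1,0.01],[0,0,0,0,0,0.12,0.01],[0,0,0,0,0,0.12,0.01],[0,0,0,0,0,0.12,0.01],[0,0,0,0,0,0.12,0.01],[0,0,0,0,0,0.12,0.01],[0,0,0,0,0,0.1,0.01],[0,0,0,0,0,0.08,0.01],[0,0,0,0,0,0.05,0.01],[0,0,0,0,0,0,0.01],[0,0,0,0,0,0,0.01]]])

```text
time_s: 23.7
tool_pos: [0.558, 0.1574, 0.1563]
tool_rot: [179.9, -0.0, -26.2]
force: [-4.5, -2.4, 8.8]
grip_width: 0.0226
grasp_force: 29.1
```

Run:
```python
from h import *
o=get_obs();print(o["tool_rot"],o["qpos"],o["wrist_torque"])
```

```text
[ 1.79923622e+02 -1.73590483e-03 -2.61703508e+01] [   1.18317791   13.71070352  -22.5555213    97.69703648    5.61791979
   69.75029924 -138.91687991] [-0.50879805  1.103583    0.24342877]
```

Call:
play_rows(steps=[[[0,0,0,0,0,0,0.06],[0,0,0,0,0,0,0.06],[0,0,0,0,0,0,0.06],[0,0,0,0,0,0,0.06],[0,0,0,0,0,0,0.06],[0,0,-0.02,0,0,0,0.06],[0,0,-0.04,0,0,0,0.06],[0,0,-0.05,0,0,0,0.06],[0,0,-0.03,0,0,0,0.06],[0,0,0,0,0,0,0.06],[0,0,0,0,0,0,0.06]]])

```text
time_s: 24.8
tool_pos: [0.5588, 0.1578, 0.2954]
tool_rot: [-180.0, -0.1, -26.2]
force: [-0.2, 0.1, -1.0]
grip_width: 0.0603
grasp_force: 0.0
```

Run:
```python
from h import *
o=get_obs();print(o["tool_pos"],o["force"])
c=read_camera("wrist");s=read_camera("scene")
f=lambda c:cv2.cvtColor(c["frame"],cv2.COLOR_RGB2BGR)
cv2.imwrite("pics/w5.png",np.hstack([cv2.resize(f(c),(400,300)),cv2.resize(f(s)[150:330,240:450],(400,343))[:300]]))
```

```text
[0.55875578 0.15778344 0.29541247] [-0.20984149  0.11029478 -1.00701508]
```

View pics/w5.png

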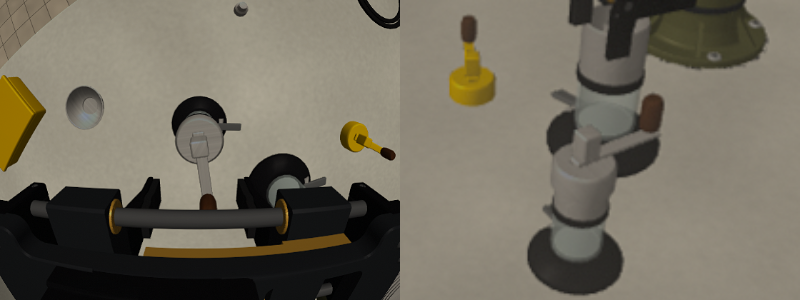

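The lid sits level and home at about (590,170) in the scene crop. The knob is back at its starting side, so the crank has made a full turn, and the robot is clear.

```bash
python3 -c "
from cell import sign_off; print(sign_off())"
```

```text
the job is handed in; nothing more can be done
None
```

I fitted the lid home on the small mill with light pressure and wound the crank about 364° clockwise in two grips. I then let go with the lid still seated, didn't touch the bystanders, and handed the job in; the hand-in gave no verdict.

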